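# Put the spice jars away under the cam-latched lid

### The job

Put all the loose spice jars away in the clear box: swing the latch lever fully out of the way, take the lid off and set it down on the shelf, stand every jar upright in the box, then put the lid back squarely, its edges flush with the box's rim, and turn the lever back over the cam until it drops into its notch. Leave the pot and the wooden spoon where they are.

Things in the scene. Friction and masses are not known exactly. Their poses are not given: they have to be found in the camera images.
- box: Shallow clear plastic box screwed to the shelf: 120 (its x) x 280 (its y) x 30 mm high; white rim 10 mm wide round its top; opening 100 x 260 mm inside the rim; inner floor 5 mm above the shelf. Origin: centre of its underside. At yaw 0 its -x long side faces the robot; outside that side, at x -100, y -115 mm, stands the round steel latch post.
- lid_handle (a point): Centre of the lid's bar handle (bar 16 mm in x, 60 mm in y, 36 mm high, on the middle of the lid's top; this point is half-way up it, 68 mm above the lid's lower rim). Axes as the box's. The lid starts on the box; with its edges flush on the box rim, this point is 98 mm above the shelf, straight over the box's centre. Rim sits on rim; nothing guides it.
- lid: The loose deep lid, an inverted tray 120 (x) x 280 (y) x 50 mm plus handle, 0.35 kg, clear sides, white top; hollow, its roof 46 mm above its lower rim, so it covers the standing jars. Origin: centre of its lower rim.
- latch (a joint): Latch lever angle, rad. 0: latched, lever across the lid along box +x, in its low notch. Grows counter-clockwise from above to 1.9 (fully open, clear of the lid). A pin under its tail rides a cam: from the notch it climbs 14 mm to the top at about 0.6, then sinks 10 mm and stays where it is left. Closing past 0.5 it slides down into the notch, pulled by weight and spring. It takes up to 9 N at the knob to open, 3 N to close.
- latch_knob (a point): Centre (half-way up) of the upright black round knob at the lever's end, 85 mm from the pivot: diameter 22, height 45 mm. In the notch this point is 117.5 mm above the shelf, the lever's top face 95 mm and its underside 83 mm (3 mm over the lid's top). It rises and sinks with the lever.
- latch_pivot (a point): On the lever's vertical turning axis, at lever mid-height; axis at x = -100, y = -115 mm in the box frame.
- jar0_center (a point): A spice jar with steel cap, upright cylinder of diameter 54 mm, 54 mm tall, about 0.14 kg; this point is its centre, half-way up. Two to four such jars stand on the shelf (absent ones read None).
- jar1_center (a point): A spice jar with steel cap, upright cylinder of diameter 54 mm, 54 mm tall, about 0.14 kg; this point is its centre, half-way up. Two to four such jars stand on the shelf (absent ones read None).
- jar2_center (a point): A spice jar with steel cap, upright cylinder of diameter 54 mm, 54 mm tall, about 0.14 kg; this point is its centre, half-way up. Two to four such jars stand on the shelf (absent ones read None).
- jar3_center (a point): A spice jar with steel cap, upright cylinder of diameter 54 mm, 54 mm tall, about 0.14 kg; this point is its centre, half-way up. Two to four such jars stand on the shelf (absent ones read None).
- pot: Bystander: pale blue enamel pot, 120 mm across, 80 mm high, with two small side handles along its y; origin at the centre of its underside. Leave alone.
- spoon: Bystander: wooden stirring spoon, 260 mm long. Leave alone.
Things that resemble listed ones, but are neither listed nor needed, are in the scene too. What is shaped like the part that bears jar2_center but green is not meant.

How it is judged (in metres and radians):
On the way, in this order (a step that is already met when the one before it is completed fails the run):
1. the latch lever is swung open, past 1.4 rad (value of joint latch above 1.4 rad), for 0.2 s.
2. the lid is off the box and set down on the shelf (horizontal distance between lid_handle and box above 0.13 m and height (world z) of lid below 0.008 m and angle between lid_handle's own z axis and vertical below 0.1 rad and contact force between lid and the fingers below 0.1 N), for 0.2 s.
3. all the jars stand upright in the box (x of jar0_center in the frame of box between -0.05 and 0.05 m and y of jar0_center in the frame of box between -0.13 and 0.13 m and z of jar0_center in the frame of box between 0.026 and 0.038 m and angle between each of jar0_center, jar1_center, jar2_center, jar3_center's own z axis and vertical below 0.12 rad and x of jar1_center in the frame of box between -0.05 and 0.05 m and y of jar1_center in the frame of box between -0.13 and 0.13 m and z of jar1_center in the frame of box between 0.026 and 0.038 m and x of jar2_center in the frame of box between -0.05 and 0.05 m and y of jar2_center in the frame of box between -0.13 and 0.13 m and z of jar2_center in the frame of box between 0.026 and 0.038 m and x of jar3_center in the frame of box between -0.05 and 0.05 m and y of jar3_center in the frame of box between -0.13 and 0.13 m and z of jar3_center in the frame of box between 0.026 and 0.038 m), for 0.2 s.
4. the lid is back on the rim, edges flush within 6 mm (x of lid_handle in the frame of box between -0.006 and 0.006 m and y of lid_handle in the frame of box between -0.006 and 0.006 m and z of lid_handle in the frame of box between 0.094 and 0.102 m and angle between the x axis of lid_handle and the x axis of box, either way round below 0.07 rad and angle between lid_handle's own z axis and vertical below 0.05 rad), for 0.2 s.
5. the lever has dropped into its notch (value of joint latch below 0.15 rad), for 0.2 s.
At the end, for the whole second after the job is handed in: Every jar stands upright (within 0.12 rad) on the box's floor; the lid lies on the rim, its edges within 6 mm and 0.07 rad of the box's, level within 0.05 rad; the lever is in its notch (below 0.15 rad); all at rest (all of step 3 and all of step 4 and linear speed of lid below 0.02 m/s and value of joint latch below 0.15 rad and velocity of joint latch between -0.1 and 0.1 rad/s); the robot touches nothing.
It fails at once if the pot is moved more than 30 mm (distance of pot from where it was at the start of the episode above 0.03 m).
It fails at once if the spoon is moved more than 30 mm (distance of spoon from where it was at the start of the episode above 0.03 m).
Of jar0, jar1, jar2, jar3 only 2 to 4 are there at a start; the rules pass over those that are not, and their reading is None.
At some moment in a run one of jar0, jar1, jar2, jar3 may be knocked a few centimetres aside while the robot is not near it.
It also fails if it takes over 208 s, if anything falls off the work surface, if the arm or the gripper's body presses on something with over 40 N, if the wrist force passes 120 N, or if a joint passes its speed limit or range.

### The arm

A 6-joint arm with a two-finger parallel gripper is mounted at the origin on the work surface. World frame = base frame: x ahead of the robot, y to its left, z up, the work surface at z = 0. Lengths are in m, angles in degrees, forces in N, time in s.
With the tool pointing down it reaches from about 0.35 to 1 m from the base axis. Payload 7.1 kg.
Tool frame: the origin (TCP) lies midway between the tips of the shut fingers; the grasp point (between the pads) lies 19 mm behind it; z points along the fingers, y is the line along which they close (so a half turn about z gives the same grasp; the last joint's range is limited). The gripper opens to 85 mm and grips with 20 to 120 N. Pads are 22 mm wide; open, the fingers measure 114 mm over their backs; the gripper's body (76 mm by 85 mm) begins 54 mm behind the grasp point. The pads swing forward as they close: fully open they stand 13 mm farther back than shut.
Start: joints at [-64.458, 24.242, 93.386, -0, 62.372, -1.089], TCP at [0.28, -0.559, 0.231] pointing down, gripper open.
Joint ranges: [-172.04, 172.04], [-51.8, 120.97], [4.93, 147.93], [-75.15, 255.16], [6.16, 154.13], [-145.62, 145.62]. Speed limits (degrees/s): [136.94, 136.94, 172.46, 180, 180, 180].

### API

Orientations are given as [roll, pitch, yaw] about the fixed x, y, z axes, in that order (R = Rz(yaw) Ry(pitch) Rx(roll)).
In Python, from rig import observe, viewer, ticket gives the robot as it stands.
- The arm moves only by the tool apply_moves, never from a script. Its argument "commands" is text: rows parted by semicolons, each of 7 numbers parted by spaces: the shift along the tool's x, y, z in cm, then the turn, a rotation vector about the tool's x, y, z in rad, then the finger opening in cm, from 0 to 8.54. In form: tx ty tz wx wy wz jaw; .... A call has 1 to 12 rows; each row is the pose to reach, as a shift and turn from the pose commanded when the call began, along the tool's axes at that moment; what a row does not reach only later rows make up. A row lasts 1/10 s, in which the tool goes at most 50 mm and 8.59 degrees, less where a joint would pass 70% of its speed; a pose out of reach is approached as far as the arm can. A call with a gripper value outside its range is refused whole. The fingers move at their own pace and stop on an object; the grip force is fixed at half the most. Time passes only in rows, so rows that repeat a pose let the fingers close. It gives the time, the measured TCP pose, the force, the opening and the grip force at its end, in the units of the state.
- observe(): the state, without advancing time (a new reading comes with each control period).
- viewer.read_camera(name): name is "scene" or "side" or "wrist"; returns (picture, depth): 420x560x3 uint8, red, green, blue; 420x560 float32, m along the optical axis (not along the pixel's ray), 0 where there is no reading.
- viewer.camera_model(name): a dict with "fovy" (degrees; the focal length in pixels is half the picture's height over the tangent of half this angle, whatever the lens; pixels are square), "cx", "cy" (the principal point, pixels), "extrinsics" (4x4, takes a point from camera to world coordinates); the wrist camera has in their place "tool_from_camera" (4x4, takes a point from camera to tool coordinates, whose origin is the TCP and whose axes are the flange's). Camera axes: x right, y up, looking along -z (the intrinsics and any distortion apply to the point x, -y, -z); pixel columns grow to the right and rows downward; lengths in m; the calibration is good to about 2 mm. A picture is of the moment at which its call begins: read the wrist's pose just before it. camera_model takes no time and is no camera call.
- ticket.finish_job(): hands the job in; it is judged then, once.
Trained networks look in the newest picture that a camera, given by its name, has taken for a name from the list of things; names that differ only in an ending like _2 or _b are one class to them, and where a whole thing is asked for, a point or a joint stands for the part that bears it (a point fixed in the world has none). Each returns a list of dicts, best first, with "conf" (0 to 1); they miss things now and then, are a little off and sometimes report something else, mostly with a low value. They report only what shows in the picture. A call takes as long as a camera call. They do not tell look-alikes from the thing itself.
- viewer.recognise(label, camera): "at" ([x, y, z] in m, in world coordinates, good to about 4 mm: the middle of the surface that is visible of it).
- viewer.outline_of(label, camera): "pixels" (420x560 bool, what is visible of it).
The state is a dict: "clock": time; "q": joint angles; "qvel": joint speeds; "joint_efforts": joint torques, N m; "ee_pos": TCP position; "orientation": TCP orientation; "ft_force": force on the tool from outside, world axes, zero at the start; "wrist_torque": the same for the moment, N m; "gripper_width": opening from 0.0 (shut) to 1.0 (fully open); "finger_force": force on a finger pad.
Only numpy, scipy, OpenCV 4.12 (cv2) and the standard library are available. Lean on these libraries where they do the work, as an engineer would, in place of code of your own. Each camera call takes 0.05 s, during which the arm holds its last target. There are 200 camera calls.

## Working session

There is one attempt and no reset: what is moved stays moved. The work goes in short steps, Python scripts to look and compute and a tool call to move; the robot and the scene stay as the last step left them, time stands still between calls to the robot, and variables do not carry over. Pictures are saved under pics/ and viewed, at most 14 in all, crops included, and the job is handed in when it is done.

Besides the shell and the picture viewer there is one more tool, called after "Call:" as name(argument=value, ...) on one line, values as JSON. apply_moves: Moves the arm, as the interface text tells. Its arguments: {"type":"object","properties":{"commands":{"type":"string"}},"required":["commands"]}

```bash
mkdir -p pics; ls
cat > h.py <<'E'
import numpy as np, cv2, math
from rig import observe, viewer, ticket
from scipy.spatial.transform import Rotation as R
def snap(cam,name=None):
    s=observe(); p,d=viewer.read_camera(cam)
    if name: cv2.imwrite('pics/'+name+'.png',p[:,:,::-1])
    return s,p,d
def tool(s):
    T=np.eye(4); T[:3,3]=s['ee_pos']; T[:3,:3]=R.from_euler('xyz',s['orientation'],degrees=True).as_matrix(); return T
def cloud(cam,d,s):
    m=viewer.camera_model(cam); f=d.shape[0]/2/math.tan(math.radians(m['fovy'])/2)
    v,u=np.mgrid[:d.shape[0],:d.shape[1]]
    P=np.stack([(u-m['cx'])/f*d,-(v-m['cy'])/f*d,-d,np.ones_like(d)],-1)
    T=np.array(m['extrinsics']) if 'extrinsics' in m else tool(s)@np.array(m['tool_from_camera'])
    return (P@T.T)[...,:3]
E
python3 - <<'E'
from h import *
print(observe()); print({k:v for k,v in viewer.camera_model('scene').items()}, viewer.camera_model('wrist'))
for c in ['scene','side']:
    s,p,d=snap(c,c+'0')
    for l in ['box','lid','lid_handle','latch_knob','latch_pivot','jar0_center','pot','spoon']:
        print(c,l,[(np.round(r['at'],3),round(r['conf'],2)) for r in viewer.recognise(l,c)])
E
```

```text
pics
{'clock': 0.0, 'q': array([-6.44578039e+01,  2.42842577e+01,  9.34327908e+01, -6.11064567e-04,
        6.23732863e+01, -1.08554478e+00]), 'qvel': array([-0.03628161,  0.01831995, -0.06272683, -0.02505081, -0.04211531,
       -0.00816883]), 'joint_efforts': array([ 2.37462111e-03, -5.57375586e+01, -2.81740773e+01,  9.95706387e-05,
        7.10967564e-03,  9.68755870e-06]), 'ee_pos': array([ 0.27992722, -0.55817667,  0.23053828]), 'orientation': array([-1.79909671e+02, -1.17055807e-03,  2.66280237e+01]), 'ft_force': array([0.93087522, 0.84549161, 0.12279126]), 'wrist_torque': array([0.00882636, 0.00129267, 0.02726058]), 'finger_force': 0.0, 'gripper_width': 1.0043764135925373}
{'fovy': 52.41643563987521, 'cx': 274.32979976843274, 'cy': 212.18490001881253, 'extrinsics': array([[-0.24120362, -0.67021288,  0.70187999,  1.24810253],
       [ 0.97036681, -0.15578223,  0.18471639,  0.20949699],
       [-0.01445887,  0.72563531,  0.68792757,  0.85237581],
       [ 0.        ,  0.        ,  0.        ,  1.        ]])} {'fovy': 70.24128877859162, 'cx': 280.14465084637243, 'cy': 214.4750696
[... 702 characters left out ...]
knob [(array([ 0.541, -0.097,  0.097]), 0.59)]
scene latch_pivot [(array([ 0.543, -0.092,  0.094]), 0.62)]
scene jar0_center [(array([ 0.439, -0.363,  0.042]), 0.73)]
scene pot [(array([0.496, 0.48 , 0.049]), 0.68)]
scene spoon [(array([ 0.523, -0.494,  0.01 ]), 0.85)]
side box [(array([ 0.504, -0.081,  0.061]), 0.92)]
side lid [(array([0.588, 0.052, 0.076]), 0.84)]
side lid_handle [(array([0.587, 0.05 , 0.081]), 0.88)]
side latch_knob [(array([ 0.53 , -0.095,  0.093]), 0.59)]
side latch_pivot [(array([ 0.533, -0.097,  0.096]), 0.61)]
side jar0_center [(array([ 0.42 , -0.358,  0.052]), 0.69)]
side pot [(array([0.515, 0.461, 0.029]), 0.76)]
side spoon [(array([ 0.472, -0.495,  0.011]), 0.68)]
```

View pics/scene0.png

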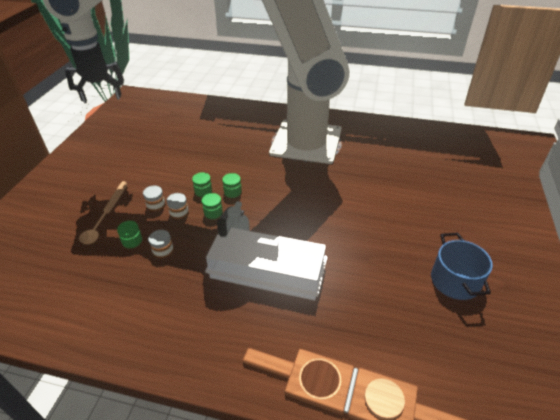

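View pics/side0.png

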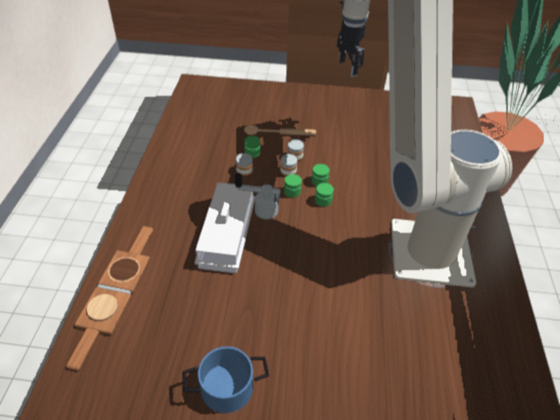

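The scene picture shows three pale-capped jars at (153,197), (177,205) and (161,243), four green decoys, and the box at (265,262) with the lever at about (232,222). Next I fit the geometry from depth.

Run:
```python
from h import *
np.set_printoptions(suppress=True,precision=4)
for c in ['scene','side']:
    s,p,d=snap(c); P=cloud(c,d,s); z=P[...,2]
    ok=(d>0)&(P[...,0]>.3)&(P[...,0]<.8)&(P[...,1]>-.5)&(P[...,1]<.3)
    g=P[(d>0)&(abs(P[...,0]-.9)<.1)&(abs(P[...,1]-.1)<.1)][:,2]; 
    print(c,'table',np.median(z[ok&(z<.03)]))
    def comps(lo,hi,mn):
        m=(ok&(z>lo)&(z<hi)).astype(np.uint8)
        n,L,st,ce=cv2.connectedComponentsWithStats(m)
        for i in range(1,n):
            if st[i,4]<mn: continue
            Q=P[L==i]; print(lo,hi,st[i,4],'uv',ce[i].round(0),'c',Q.mean(0),'rect',cv2.minAreaRect(Q[:,:2].astype(np.float32)),'rgb',p[L==i].mean(0).round(0))
    comps(.045,.065,15); comps(.072,.088,100); comps(.09,.15,10)
```

```text
scene table -0.0007856282015850091
0.045 0.065 189 uv [201. 179.] c [ 0.3415 -0.2531  0.0524] rect ((0.33897507190704346, -0.2542988359928131), (0.054396625608205795, 0.05260151997208595), 41.98337173461914) rgb [ 91. 181. 102.]
0.045 0.065 184 uv [231. 180.] c [ 0.3262 -0.1633  0.0522] rect ((0.3248729407787323, -0.1642564982175827), (0.04827720299363136, 0.05212968960404396), 2.4104361534118652) rgb [ 95. 185. 107.]
0.045 0.065 218 uv [152. 193.] c [ 0.4329 -0.3674  0.0524] rect ((0.4303538501262665, -0.36917436122894287), (0.05468897148966789, 0.052783671766519547), 52.16786575317383) rgb [188. 192. 187.]
0.045 0.065 218 uv [176. 200.] c [ 0.4477 -0.2872  0.0524] rect ((0.44629743695259094, -0.28841105103492737), (0.0507933534681797, 0.05273117497563362), 12.073461532592773) rgb [156. 159. 154.]
0.045 0.065 220 uv [211. 200.] c [ 0.4257 -0.1904  0.0526] rect ((0.4227066934108734, -0.19163291156291962), (0.054287198930978775, 0.05063901096582413), 20.89862823486328) rgb [ 96. 190. 111.]
0.045 0.065 187 uv [241. 222.] c [ 0.4928 -0.0807  0.0549] rect ((0.48790258169174194, -0.078807
[... 3059 characters left out ...]
rect ((0.5558062791824341, 0.08040952682495117), (0.21070902049541473, 0.09245214611291885), 58.382266998291016) rgb [136. 137. 143.]
0.072 0.088 2519 uv [224. 221.] c [0.5939 0.0293 0.0797] rect ((0.5938911437988281, 0.012674778699874878), (0.2740904986858368, 0.11022890359163284), 88.75289154052734) rgb [190. 189. 188.]
0.09 0.15 298 uv [254. 185.] c [ 0.5294 -0.0972  0.1043] rect ((0.5191471576690674, -0.0984419509768486), (0.13141362369060516, 0.03883345425128937), 3.360873222351074) rgb [66. 67. 68.]
0.09 0.15 142 uv [225. 210.] c [0.5922 0.02   0.1104] rect ((0.5933124423027039, 0.012053277343511581), (0.017235711216926575, 0.06619974225759506), 0.8157848715782166) rgb [194. 193. 192.]
```

Call:
apply_moves(commands="48.2 -33.8 -7 0 0 0.487 8.5;48.2 -33.8 -7 0 0 0.487 8.5;48.2 -33.8 -7 0 0 0.487 8.5;48.2 -33.8 -7 0 0 0.487 8.5;48.2 -33.8 -7 0 0 0.487 8.5;48.2 -33.8 -7 0 0 0.487 8.5;48.2 -33.8 -7 0 0 0.487 8.5;48.2 -33.8 -7 0 0 0.487 8.5;48.2 -33.8 -7 0 0 0.487 8.5;48.2 -33.8 -7 0 0 0.487 8.5;48.2 -33.8 -7 0 0 0.487 8.5;48.2 -33.8 -7 0 0 0.487 8.5")

```text
clock: 2.2
ee_pos: [0.5604, -0.0382, 0.3019]
orientation: [-180.0, -0.0, -1.2]
ft_force: [1.1, -0.5, -0.0]
gripper_width: 1.0
finger_force: 0.0
```

Call:
apply_moves(commands="0 0 0 0 0 0 8.5;0 0 0 0 0 0 4;0 0 0 0 0 0 4;0 0 0 0 0 0 4")

```text
clock: 2.6
ee_pos: [0.5589, -0.0416, 0.3011]
orientation: [180.0, 0.0, -1.4]
ft_force: [0.4, 0.5, -0.5]
gripper_width: 0.506
finger_force: 0.0
```

```bash
cat >> h.py <<'E'
def plan(*wps):
    "waypoints (x,y,z,yaw) in m,deg -> shifts in cm, wz rad from present pose"
    s=observe(); T=tool(s); r=R.from_matrix(T[:3,:3])
    for x,y,z,yaw in wps:
        d=T[:3,:3].T@(np.array([x,y,z])-T[:3,3])*100
        w=(r.inv()*R.from_euler('xyz',[180,0,yaw],degrees=True)).as_rotvec()
        if abs(w[2])>3.14159: pass
        print('%.2f %.2f %.2f  %.3f %.3f %.3f'%(*d,*w))
def state():
    s=observe(); print('t',round(s['clock'],1),'p',np.round(s['ee_pos'],4),'o',np.round(s['orientation'],2),'w',round(s['gripper_width']*8.54,2),'f',np.round(s['ft_force'],1),'ff',round(s['finger_force'],1)); return s
E
python3 - <<'E'
from h import *
np.set_printoptions(suppress=True,precision=4)
state(); s,p,d=snap('wrist','w1'); P=cloud('wrist',d,s); z=P[...,2]
def comps(lo,hi,mn):
    m=((d>0)&(z>lo)&(z<hi)).astype(np.uint8); n,L,st,ce=cv2.connectedComponentsWithStats(m)
    for i in range(1,n):
        if st[i,4]<mn: continue
        Q=P[L==i]; print(lo,hi,st[i,4],'uv',ce[i].round(0),'c',Q.mean(0),'rect',cv2.minAreaRect(Q[:,:2].astype(np.float32)))
comps(.075,.085,400); comps(.086,.105,200); comps(.11,.122,200); comps(.135,.145,100)
E
```

```text
t 2.6 p [ 0.5589 -0.0416  0.3011] o [179.99   0.03  -1.37] w 4.32 f [ 0.4  0.5 -0.5] ff 0.0
0.075 0.085 18391 uv [230. 152.] c [0.598  0.0176 0.0797] rect ((0.5933747291564941, 0.013193540275096893), (0.2689738869667053, 0.10830925405025482), 88.95751190185547)
0.086 0.105 1323 uv [327. 225.] c [ 0.5074 -0.0993  0.0948] rect ((0.5122240781784058, -0.1022648960351944), (0.03527504950761795, 0.11915279924869537), 83.39892578125)
0.11 0.122 808 uv [230. 160.] c [0.594  0.0124 0.1153] rect ((0.5936612486839294, 0.01301746629178524), (0.060196176171302795, 0.01580999046564102), 88.68577575683594)
0.135 0.145 328 uv [337. 177.] c [ 0.5771 -0.1011  0.1385] rect ((0.5768097639083862, -0.10133695602416992), (0.020809249952435493, 0.02015497349202633), 45.705055236816406)
```

View pics/w1.png

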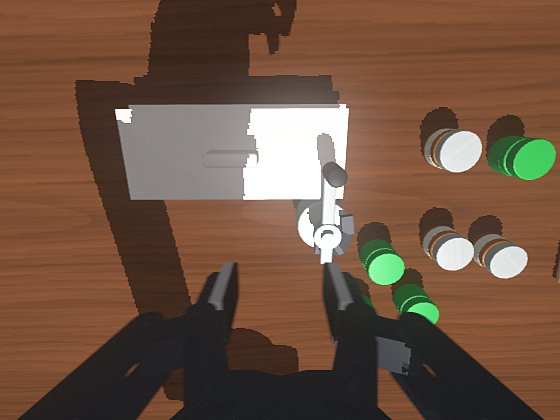

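The wrist view shows the knob at (334,175), the lever running down to the pivot at (328,238), and the handle bar at (231,159). The three jars are at (453,150), (447,248) and (500,256).

Run:
```python
from h import *
plan((.577,-.101,.2,-1.3),(.577,-.101,.114,-1.3))
```

```text
1.95 5.89 10.12  0.000 0.000 -0.001
1.95 5.89 18.72  0.000 0.000 -0.001
```

Call:
apply_moves(commands="1.9 5.9 4 0 0 0 4.4;1.9 5.9 8 0 0 0 4.4;1.9 5.9 12 0 0 0 4.4;1.9 5.9 15 0 0 0 4.4;1.9 5.9 17 0 0 0 4.4;1.9 5.9 18.7 0 0 0 4.4;1.9 5.9 18.7 0 0 0 4.4;1.9 5.9 18.7 0 0 0 3;1.9 5.9 18.7 0 0 0 3;1.9 5.9 18.7 0 0 0 3")

```text
clock: 3.65
ee_pos: [0.5779, -0.1002, 0.1156]
orientation: [180.0, -0.1, -1.3]
ft_force: [0.1, -0.4, 0.4]
gripper_width: 0.35
finger_force: 0.0
```

Run:
```python
from h import *
state()
px,py=.492,-.0993
def arc(a,z): 
    t=math.radians(-1.3)+a; return (px+.085*math.cos(t),py+.085*math.sin(t),z,math.degrees(t))
plan(*[arc(a,.114+min(.008,.02*a)) for a in np.arange(.1,2.01,.1)])
```

```text
t 3.6 p [ 0.5779 -0.1002  0.1156] o [ 1.7998e+02 -1.2000e-01 -1.2900e+00] w 2.99 f [ 0.1 -0.4  0.4] ff 0.0
-0.13 -0.74 -0.04  0.000 -0.002 -0.100
-0.26 -1.58 -0.24  0.001 -0.002 -0.200
-0.47 -2.41 -0.44  0.001 -0.002 -0.300
-0.76 -3.21 -0.65  0.001 -0.002 -0.400
-1.13 -3.97 -0.65  0.001 -0.002 -0.500
-1.57 -4.69 -0.65  0.001 -0.002 -0.600
-2.09 -5.37 -0.65  0.001 -0.002 -0.700
-2.67 -5.99 -0.65  0.001 -0.002 -0.800
-3.30 -6.55 -0.65  0.001 -0.002 -0.900
-4.00 -7.05 -0.65  0.001 -0.002 -1.000
-4.73 -7.47 -0.65  0.001 -0.002 -1.100
-5.51 -7.82 -0.66  0.002 -0.002 -1.200
-6.31 -8.09 -0.66  0.002 -0.002 -1.300
-7.14 -8.27 -0.66  0.002 -0.002 -1.400
-7.99 -8.38 -0.66  0.002 -0.001 -1.500
-8.84 -8.39 -0.66  0.002 -0.001 -1.600
-9.68 -8.33 -0.67  0.002 -0.001 -1.700
-10.52 -8.17 -0.67  0.002 -0.001 -1.800
-11.34 -7.94 -0.67  0.002 -0.001 -1.900
-12.13 -7.63 -0.67  0.002 -0.001 -2.000
```

Call:
apply_moves(commands="-0.05 -0.8 -0.1 0 0 -0.1 3;-0.2 -1.65 -0.3 0 0 -0.2 3;-0.4 -2.45 -0.5 0 0 -0.3 3;-0.7 -3.25 -0.7 0 0 -0.4 3;-1.05 -4.05 -0.7 0 0 -0.5 3;-1.5 -4.8 -0.7 0 0 -0.6 3;-2 -5.45 -0.7 0 0 -0.7 3;-2.6 -6.1 -0.7 0 0 -0.8 3;-3.2 -6.65 -0.7 0 0 -0.9 3;-3.9 -7.15 -0.7 0 0 -1 3;-3.9 -7.15 -0.7 0 0 -1 3")

```text
clock: 4.75
ee_pos: [0.5396, -0.0274, 0.1222]
orientation: [180.0, -0.0, 56.1]
ft_force: [-0.5, -0.7, -0.2]
gripper_width: 0.349
finger_force: 0.0
```

Run:
```python
from h import *
state()
px,py=.492,-.0993
def arc(a,z): 
    t=math.radians(-1.3)+a; return (px+.085*math.cos(t),py+.085*math.sin(t),z,math.degrees(t))
plan(*[arc(a,.118) for a in np.arange(1.1,2.11,.1)])
```

```text
t 4.8 p [ 0.5396 -0.0274  0.1222] o [ 1.7995e+02 -3.0000e-02  5.6070e+01] w 2.98 f [-0.5 -0.7 -0.2] ff 0.0
-0.16 -0.78 0.42  0.001 -0.001 -0.099
-0.29 -1.62 0.42  0.001 -0.000 -0.199
-0.50 -2.44 0.42  0.001 -0.000 -0.299
-0.79 -3.24 0.42  0.001 -0.000 -0.399
-1.16 -4.01 0.42  0.001 -0.000 -0.499
-1.60 -4.73 0.41  0.001 -0.000 -0.599
-2.11 -5.41 0.41  0.001 -0.000 -0.699
-2.69 -6.03 0.41  0.001 -0.000 -0.799
-3.33 -6.59 0.41  0.001 -0.000 -0.899
-4.02 -7.09 0.41  0.001 -0.000 -0.999
-4.76 -7.51 0.41  0.001 -0.000 -1.099
```

Call:
apply_moves(commands="-0.1 -0.8 0.2 0 0 -0.1 3;-0.25 -1.65 0.4 0 0 -0.2 3;-0.45 -2.45 0.4 0 0 -0.3 3;-0.75 -3.25 0.4 0 0 -0.4 3;-1.1 -4 0.4 0 0 -0.5 3;-1.6 -4.75 0.4 0 0 -0.6 3;-2.1 -5.4 0.4 0 0 -0.7 3;-2.7 -6.05 0.4 0 0 -0.8 3;-3.4 -6.65 0.4 0 0 -0.92 3;-3.4 -6.65 0.4 0 0 -0.92 3;-3.4 -6.65 0.4 0 0 -0.92 8.5;-3.4 -6.65 0.4 0 0 -0.92 8.5")

```text
clock: 5.95
ee_pos: [0.4699, -0.0195, 0.1204]
orientation: [179.6, 0.2, 108.6]
ft_force: [-0.1, 0.3, 0.2]
gripper_width: 0.684
finger_force: 0.0
```

Run:
```python
from h import *
s=state()
plan((s['ee_pos'][0],s['ee_pos'][1],.30,90),(.5936,.013,.3,88.7))
```

```text
t 6.0 p [ 0.4699 -0.0195  0.1204] o [179.56   0.23 108.57] w 5.84 f [-0.1  0.3  0.2] ff 0.0
-0.07 0.14 -17.96  0.008 0.003 0.324
-0.93 12.90 -17.85  0.008 0.003 0.347
```

Call:
apply_moves(commands="0 0 -3 0 0 0 8.5;0 0 -7 0 0 0 8.5;0 0 -12 0 0 0.1 8.5;-0.2 4 -17 0 0 0.2 8.5;-0.9 9 -17.9 0 0 0.3 8.5;-0.9 12.9 -17.9 0.008 0.003 0.347 8.5;-0.9 12.9 -17.9 0.008 0.003 0.347 8.5;-0.9 12.9 -17.9 0.008 0.003 0.347 8.5")

```text
clock: 6.75
ee_pos: [0.5913, 0.0147, 0.2962]
orientation: [-179.5, -0.1, 88.8]
ft_force: [0.3, -0.2, -0.5]
gripper_width: 0.997
finger_force: 0.0
```

```bash
cat >> h.py <<'E'
def comps(P,d,lo,hi,mn,p=None):
    z=P[...,2]; m=((d>0)&(z>lo)&(z<hi)).astype(np.uint8); n,L,st,ce=cv2.connectedComponentsWithStats(m)
    for i in range(1,n):
        if st[i,4]<mn: continue
        Q=P[L==i]; c,wh,a=cv2.minAreaRect(Q[:,:2].astype(np.float32))
        print(lo,hi,st[i,4],'uv',ce[i].round(0),'m',Q.mean(0).round(4),'rect',np.round(c,4),np.round(wh,4),round(a,2),'rgb',p[L==i].mean(0).round(0) if p is not None else '')
E
python3 - <<'E'
from h import *
state(); s,p,d=snap('wrist','w2'); P=cloud('wrist',d,s)
comps(P,d,.075,.085,400); comps(P,d,.087,.135,200); 
s,p,d=snap('side'); P=cloud('side',d,s); ok=(P[...,0]<.56)&(P[...,0]>.4)&(abs(P[...,1]+.05)<.1); comps(P,d*ok,.087,.14,10)
plan((.5936,.013,.15,88.7),(.5936,.013,.086,88.7))
E
```

```text
t 6.8 p [0.5913 0.0147 0.2962] o [-1.795e+02 -9.000e-02  8.880e+01] w 8.51 f [ 0.3 -0.2 -0.5] ff 0.0
0.075 0.085 18463 uv [284. 168.] m [0.5946 0.0301 0.0799] rect [0.5942 0.013 ] [0.2689 0.1081] 88.93 rgb 
0.087 0.135 763 uv [284. 190.] m [0.5944 0.0165 0.1147] rect [0.5944 0.0141] [0.0591 0.015 ] 89.07 rgb 
0.087 0.135 1561 uv [204. 256.] m [ 0.4928 -0.0716  0.1015] rect [ 0.492 -0.071] [0.0341 0.1353] 1.95 rgb 
0.087 0.14 137 uv [267. 187.] m [ 0.4906 -0.0983  0.0993] rect [ 0.4884 -0.0787] [0.0327 0.1166] 7.42 rgb 
0.087 0.14 80 uv [265. 204.] m [ 0.4853 -0.0091  0.1185] rect [ 0.4864 -0.0089] [0.0153 0.0223] 82.58 rgb 
-0.14 0.55 14.59  -0.010 -0.001 0.002
-0.15 0.61 20.99  -0.010 -0.001 0.002
```

Call:
apply_moves(commands="-0.1 0.3 4 0 0 0 8.5;-0.1 0.5 8 -0.005 0 0 8.5;-0.1 0.5 12 -0.01 0 0 8.5;-0.1 0.5 16 -0.01 0 0 8.5;-0.1 0.5 19 -0.01 0 0 8.5;-0.1 0.5 21 -0.01 0 0 8.5;-0.1 0.5 21 -0.01 0 0 3;-0.1 0.5 21 -0.01 0 0 1;-0.1 0.5 21 -0.01 0 0 0.5;-0.1 0.5 21 -0.01 0 0 0.5;-0.1 0.5 21 -0.01 0 0 0.5;-0.1 0.5 21 -0.01 0 0 0.5")

```text
clock: 8.05
ee_pos: [0.5948, 0.0136, 0.0878]
orientation: [179.8, -0.1, 88.9]
ft_force: [-1.7, -1.3, 7.9]
gripper_width: 0.179
finger_force: 61.0
```

Run:
```python
from h import *
state(); plan((.594,.013,.2,88.7),(.41,.2,.2,88.7),(.41,.2,.056,88.7))
```

```text
t 8.1 p [0.5948 0.0136 0.0878] o [ 1.7979e+02 -9.0000e-02  8.8850e+01] w 1.53 f [-1.7 -1.3  7.9] ff 61.0
-0.04 -0.03 -11.22  0.004 -0.002 0.003
18.29 -18.80 -11.26  0.004 -0.002 0.003
18.26 -18.86 3.14  0.004 -0.002 0.003
```

Call:
apply_moves(commands="0 0 -2 0 0 0 0.5;0 0 -5 0 0 0 0.5;0 0 -8 0 0 0 0.5;1 -1 -10 0 0 0 0.5;3.5 -3.5 -11 0 0 0 0.5;6.5 -6.5 -11 0 0 0 0.5;9.5 -9.5 -11 0 0 0 0.5;12.5 -12.5 -11 0 0 0 0.5;15 -15 -11 0 0 0 0.5;17 -17 -10 0 0 0 0.5;18.3 -18.3 -8 0 0 0 0.5;18.3 -18.8 -5 0 0 0 0.5")

```text
clock: 9.25
ee_pos: [0.4094, 0.2021, 0.1371]
orientation: [179.7, -0.2, 89.0]
ft_force: [0.9, 0.1, -4.1]
gripper_width: 0.171
finger_force: 71.4
```

Run:
```python
from h import *
state(); s,p,d=snap('scene','s2')
plan((.41,.2,.058,88.7))
```

```text
t 9.2 p [0.4094 0.2021 0.1371] o [179.71  -0.21  88.97] w 1.46 f [ 0.9  0.1 -4.1] ff 71.4
0.02 0.44 7.44  -0.003 0.000 0.004
```

View pics/s2.png

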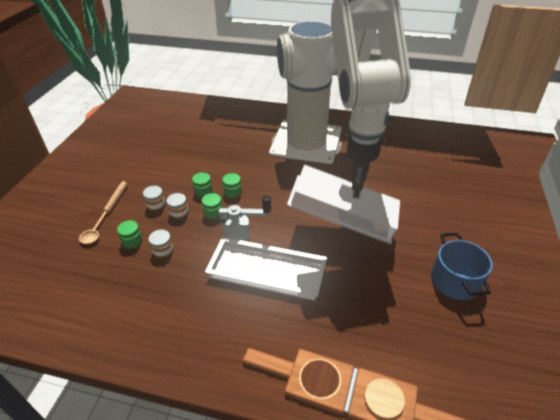

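The lid is held at (345,205) with a clear landing area and the box open at (267,270). I'll lower it.

Call:
apply_moves(commands="0 0 2.5 0 0 0 0.5;0 0 5 0 0 0 0.5;0 0 6.5 0 0 0 0.5;0 0 7.4 0 0 0 0.5;0 0 7.7 0 0 0 0.5;0 0 8 0 0 0 0.5;0 0 8 0 0 0 0.5;0 0 8 0 0 0 8.5;0 0 8 0 0 0 8.5;0 0 8 0 0 0 8.5;0 0 4 0 0 0 8.5;0 0 -1 0 0 0 8.5")

```text
clock: 10.5
ee_pos: [0.4079, 0.1995, 0.1454]
orientation: [-179.8, 0.1, 88.9]
ft_force: [1.3, 0.5, 0.7]
gripper_width: 0.988
finger_force: 0.0
```

Run:
```python
from h import *
s=state(); q=s['ee_pos']
plan((q[0],q[1],.32,89),(.5,-.15,.32,45),(.47,-.30,.32,0))
```

```text
t 10.5 p [0.4079 0.1995 0.1454] o [-1.7976e+02  7.0000e-02  8.8850e+01] w 8.44 f [1.3 0.5 0.7] ff 0.0
-0.02 -0.07 -17.46  -0.004 0.001 -0.003
-34.78 9.83 -17.46  -0.003 0.003 0.765
-49.83 7.13 -17.43  -0.002 0.004 1.551
```

Call:
apply_moves(commands="0 0 -5 0 0 0 8.5;-2 1 -10 0 0 0.1 8.5;-6 2 -14 0 0 0.25 8.5;-10 4 -17 0 0 0.4 8.5;-14 6 -17.4 0 0 0.55 8.5;-19 8 -17.4 0 0 0.7 8.5;-23 10 -17.4 0 0 0.85 8.5;-28 12 -17.4 0 0 1 8.5;-33 13 -17.4 0 0 1.15 8.5;-37 14 -17.4 0 0 1.3 8.5;-41 14 -17.4 0 0 1.4 8.5;-45 14 -17.4 0 0 1.5 8.5")

```text
clock: 11.7
ee_pos: [0.5401, -0.2549, 0.3193]
orientation: [-179.9, -0.1, 2.6]
ft_force: [-0.1, -0.2, 0.2]
gripper_width: 0.999
finger_force: 0.0
```

Call:
apply_moves(commands="-3 0.5 0 0 0 0.05 8.5;-6 1 0 0 0 0.05 8.5;-6 1 0 0 0 0.05 8.5;-6 1 0 0 0 0.05 8.5")

```text
clock: 12.1
ee_pos: [0.4807, -0.266, 0.3198]
orientation: [-179.9, -0.1, -0.0]
ft_force: [-0.5, 0.3, 0.9]
gripper_width: 0.994
finger_force: 0.0
```

Run:
```python
from h import *
state(); s,p,d=snap('wrist','w3'); P=cloud('wrist',d,s)
comps(P,d,.046,.062,300,p); comps(P,d,.024,.036,300,p)
for l in ['jar0_center']:
  for r in viewer.recognise(l,'wrist'): print(np.round(r['at'],3),r['conf'])
```

```text
t 12.1 p [ 0.4807 -0.266   0.3198] o [-1.7991e+02 -1.1000e-01 -1.0000e-02] w 8.49 f [-0.5  0.3  0.9] ff 0.0
0.046 0.062 1491 uv [288.  92.] m [ 0.5889 -0.2752  0.0537] rect [ 0.5886 -0.2751] [0.0521 0.0524] 0.03 rgb [242. 245. 244.]
0.046 0.062 1477 uv [363. 102.] m [ 0.5765 -0.3716  0.0538] rect [ 0.576  -0.3721] [0.0518 0.0534] 0.2 rgb [ 93. 230. 122.]
0.046 0.062 712 uv [158. 153.] m [ 0.5128 -0.1006  0.0543] rect [ 0.5126 -0.1011] [0.0285 0.0722] 3.14 rgb [127. 129. 127.]
0.046 0.062 1084 uv [299. 202.] m [ 0.4437 -0.2921  0.0536] rect [ 0.4428 -0.2921] [0.0532 0.0524] 68.39 rgb [246. 247. 246.]
0.046 0.062 4359 uv [ 32. 226.] m [0.4049 0.1016 0.0493] rect [0.4072 0.1069] [0.1115 0.1089] 88.71 rgb [161. 157. 155.]
0.046 0.062 1067 uv [354. 212.] m [ 0.4289 -0.3717  0.0538] rect [ 0.4274 -0.3722] [0.0528 0.0527] 13.58 rgb [244. 244. 244.]
0.046 0.062 1039 uv [232. 217.] m [ 0.4215 -0.1958  0.0535] rect [ 0.4205 -0.1958] [0.0524 0.0527] 88.95 rgb [117. 237. 147.]
0.046 0.062 893 uv [275. 268.] m [ 0.338  -0.2582  0.0535] rect [ 0.3361 -0.2582] [0.0529 0.0529] 29.7 rgb [147. 239. 176.]
0.046 0.062 871 uv [218. 277.] m [ 0.3211 -0.1697  0.0534] rect [ 0.3192 -0.1692] [0.0524 0.053 ] 61.57 rgb [110. 231. 139.]
0.024 0.036 3722 uv [104.  85.] m [ 0.5968 -0.0298  0.0292] rect [ 5.932e-01 -5.000e-04] [0.2547 0.1203] 88.94 rgb [168. 164. 162.]
[ 0.432 -0.367  0.055] 0.83
```

View pics/w3.png

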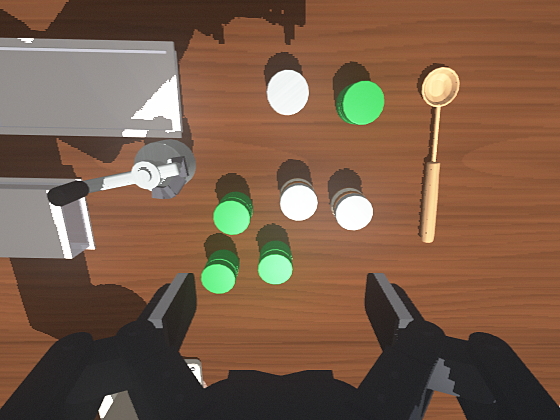

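The view shows white jars at (288,92), (298,202) and (353,211), and the rest are green. I take A (298,202) first.

Run:
```python
from h import *
plan((.443,-.292,.12,88.7),(.443,-.292,.03,88.7))
```

```text
-3.91 2.66 19.97  0.001 -0.003 -1.547
-3.93 2.67 28.97  0.001 -0.003 -1.547
```

Call:
apply_moves(commands="-1 1 3 0 0 -0.14 8.5;-2 2 6 0 0 -0.28 8.5;-3 2.7 9 0 0 -0.42 8.5;-3.9 2.7 12 0 0 -0.56 8.5;-3.9 2.7 15 0 0 -0.7 8.5;-3.9 2.7 16 0 0 -0.84 8.5;-3.9 2.7 17 0 0 -0.98 8.5;-3.9 2.7 17 0 0 -1.12 8.5;-3.9 2.7 17 0 0 -1.26 8.5;-3.9 2.7 17 0 0 -1.4 8.5;-3.9 2.7 17 0 0 -1.547 8.5;-3.9 2.7 17 0 0 -1.547 8.5")

```text
clock: 13.4
ee_pos: [0.4432, -0.2923, 0.1494]
orientation: [179.9, -0.1, 88.8]
ft_force: [0.3, 0.5, -0.2]
gripper_width: 0.995
finger_force: 0.0
```

Run:
```python
from h import *
state(); s,p,d=snap('scene'); P=cloud('scene',d,s); ok=(P[...,1]<-.2)&(P[...,0]>.3)&(P[...,1]>-.5)
comps(P,d*ok,.046,.062,80,p)
plan((.443,-.292,.03,88.7))
```

```text
t 13.4 p [ 0.4432 -0.2923  0.1494] o [ 1.7989e+02 -9.0000e-02  8.8830e+01] w 8.5 f [ 0.3  0.5 -0.2] ff 0.0
0.046 0.062 185 uv [201. 179.] m [ 0.3415 -0.253   0.0526] rect [ 0.3406 -0.2543] [0.0546 0.0516] 3.88 rgb [ 92. 184. 105.]
0.046 0.062 211 uv [152. 193.] m [ 0.4324 -0.3672  0.0529] rect [ 0.4297 -0.3685] [0.0533 0.0542] 68.6 rgb [194. 198. 193.]
0.046 0.062 216 uv [176. 200.] m [ 0.4475 -0.2871  0.0527] rect [ 0.4451 -0.2885] [0.0526 0.051 ] 19.62 rgb [186. 190. 185.]
0.046 0.062 264 uv [127. 228.] m [ 0.5804 -0.3678  0.053 ] rect [ 0.5768 -0.3695] [0.0553 0.0526] 17.69 rgb [ 89. 184. 101.]
0.046 0.062 282 uv [159. 238.] m [ 0.5934 -0.2707  0.0529] rect [ 0.5914 -0.2715] [0.0537 0.0521] 66.83 rgb [88. 88. 84.]
0.01 -0.03 11.94  0.002 -0.002 -0.002
```

Call:
apply_moves(commands="0 0 4 0 0 0 8.5;0 0 8 0 0 0 8.5;0 0 10.5 0 0 0 8.5;0 0 11.9 0 0 0 8.5;0 0 11.9 0 0 0 8.5;0 0 11.9 0 0 0 6;0 0 11.9 0 0 0 4.5;0 0 11.9 0 0 0 4.5;0 0 11.9 0 0 0 4.5;0 0 10 0 0 0 4.5;0 0 5 0 0 0 4.5;0 0 -2 0 0 0 4.5")

```text
clock: 14.65
ee_pos: [0.4415, -0.2921, 0.1511]
orientation: [180.0, -0.1, 88.7]
ft_force: [2.0, -0.6, -2.4]
gripper_width: 0.606
finger_force: 63.5
```

Run:
```python
from h import *
state(); plan((.5954,.093,.2,88.7),(.5954,.093,.037,88.7))
```

```text
t 14.7 p [ 0.4415 -0.2921  0.1511] o [ 1.7997e+02 -1.3000e-01  8.8650e+01] w 5.17 f [ 2.  -0.6 -2.4] ff 63.5
38.88 14.48 -4.79  0.001 -0.002 -0.001
38.84 14.47 11.51  0.001 -0.002 -0.001
```

Call:
apply_moves(commands="1 0.5 -2 0 0 0 4.5;4 1.5 -3.5 0 0 0 4.5;8 3 -3.5 0 0 0 4.5;12 4.5 -3.5 0 0 0 4.5;16 6 -3.5 0 0 0 4.5;20 7.5 -3.5 0 0 0 4.5;24 9 -3.5 0 0 0 4.5;28 10.5 -3.5 0 0 0 4.5;32 12 -3.5 0 0 0 4.5;36 13.5 -3.5 0 0 0 4.5;38.8 14.4 -2 0 0 0 4.5;38.8 14.4 0 0 0 0 4.5")

```text
clock: 15.85
ee_pos: [0.5975, 0.0958, 0.1524]
orientation: [179.6, -0.2, 88.9]
ft_force: [1.3, 0.3, -2.0]
gripper_width: 0.608
finger_force: 63.7
```

Call:
apply_moves(commands="0 0 3 0 0 0 4.5;0 0 6 0 0 0 4.5;0 0 6 0 0 0 4.5;0 0 6 0 0 0 4.5")

```text
clock: 16.25
ee_pos: [0.5952, 0.0921, 0.0912]
orientation: [179.9, -0.1, 88.7]
ft_force: [0.9, -0.4, -1.6]
gripper_width: 0.612
finger_force: 63.6
```

Run:
```python
from h import *
state(); plan((.5954,.093,.036,88.7))
```

```text
t 16.2 p [0.5952 0.0921 0.0912] o [ 1.7991e+02 -9.0000e-02  8.8660e+01] w 5.23 f [ 0.9 -0.4 -1.6] ff 63.6
0.08 0.01 5.52  0.002 -0.002 -0.001
```

Call:
apply_moves(commands="0 0 2 0 0 0 4.5;0 0 4 0 0 0 4.5;0 0 5 0 0 0 4.5;0 0 5.5 0 0 0 4.5;0 0 5.5 0 0 0 4.5;0 0 5.5 0 0 0 6.4;0 0 5.5 0 0 0 6.4;0 0 5.5 0 0 0 6.4;0 0 3 0 0 0 6.4;0 0 -2 0 0 0 6.4;0 0 -7 0 0 0 8.5;0 0 -11 0 0 0 8.5")

```text
clock: 17.45
ee_pos: [0.5955, 0.092, 0.2034]
orientation: [179.8, -0.1, 88.7]
ft_force: [0.0, 1.0, 0.3]
gripper_width: 0.991
finger_force: 0.0
```

Call:
apply_moves(commands="0 0 -5 0 0 0 8.5;-5 -1 -8 0 0 0 8.5;-10 -3 -8 0 0 0 8.5;-14 -5 -8 0 0 0 8.5;-18 -6 -8 0 0 0 8.5;-20 -7 -8 0 0 0 8.5;-20 -7 -8 0 0 0 8.5;-20 -7 -8 0 0 0 8.5")

```text
clock: 18.25
ee_pos: [0.5203, -0.1067, 0.2803]
orientation: [179.9, -0.1, 88.6]
ft_force: [-0.4, 0.4, -0.4]
gripper_width: 0.992
finger_force: 0.0
```

Run:
```python
from h import *
state(); s,p,d=snap('wrist','w4'); P=cloud('wrist',d,s)
comps(P,d,.046,.068,300,p)
s,p,d=snap('scene'); P=cloud('scene',d,s); ok=(P[...,0]>.3)&(P[...,1]>-.5)&(P[...,0]<.7)&(P[...,1]<.15)
comps(P,d*ok,.046,.066,80,p)
plan((.4275,-.372,.12,88.7))
```

```text
t 18.2 p [ 0.5203 -0.1067  0.2803] o [ 1.7987e+02 -1.0000e-01  8.8600e+01] w 8.47 f [-0.4  0.4 -0.4] ff 0.0
0.046 0.068 4302 uv [171.  21.] m [0.4074 0.0734 0.0496] rect [0.407  0.0732] [0.04   0.1088] 88.8 rgb [244. 242. 241.]
0.046 0.068 937 uv [346.  10.] m [0.594  0.0773 0.0573] rect [0.5945 0.0769] [0.0202 0.0515] 85.68 rgb [85. 87. 86.]
0.046 0.068 945 uv [271. 173.] m [ 0.5102 -0.0936  0.0553] rect [ 0.5122 -0.0977] [0.0307 0.0752] 12.68 rgb [100. 101. 100.]
0.046 0.068 406 uv [233. 174.] m [ 0.4637 -0.0925  0.0598] rect [ 0.4643 -0.0909] [0.042  0.0212] 73.88 rgb [133. 134. 136.]
0.046 0.068 1277 uv [131. 230.] m [ 0.3215 -0.1662  0.0537] rect [ 0.3202 -0.1676] [0.053  0.0529] 12.87 rgb [ 88. 195. 110.]
0.046 0.068 1178 uv [209. 246.] m [ 0.4216 -0.1923  0.0537] rect [ 0.4207 -0.1937] [0.0525 0.053 ] 63.94 rgb [ 70. 179.  92.]
0.046 0.068 705 uv [150. 284.] m [ 0.3331 -0.2488  0.0536] rect [ 0.3313 -0.2505] [0.0535 0.0363] 40.03 rgb [ 65. 170.  86.]
0.046 0.068 1015 uv [330. 294.] m [ 0.5886 -0.2717  0.0537] rect [ 0.5893 -0.2734] [0.0525 0.0525] 66.4 rgb [174. 179. 177.]
0.0
[... 694 characters left out ...]
-0.1909] [0.0539 0.0512] 9.42 rgb [101. 194. 115.]
0.046 0.066 951 uv [315. 215.] m [0.4127 0.1031 0.049 ] rect [0.4098 0.1028] [0.0951 0.1136] 89.44 rgb [202. 201. 198.]
0.046 0.066 366 uv [235. 225.] m [ 0.504  -0.0939  0.0547] rect [ 0.5022 -0.0973] [0.0597 0.0743] 19.4 rgb [137. 139. 135.]
0.046 0.066 268 uv [127. 229.] m [ 0.581  -0.368   0.0528] rect [ 0.5787 -0.3692] [0.0541 0.0531] 41.61 rgb [ 88. 181. 100.]
0.046 0.066 276 uv [159. 238.] m [ 0.5932 -0.271   0.0528] rect [ 0.5917 -0.2715] [0.0549 0.0512] 53.03 rgb [204. 208. 203.]
0.046 0.066 361 uv [298. 265.] m [0.6026 0.0964 0.0569] rect [0.5997 0.0963] [0.0533 0.0506] 12.62 rgb [99. 99. 95.]
-26.86 -8.75 15.94  0.002 -0.002 0.000
```

View pics/w4.png

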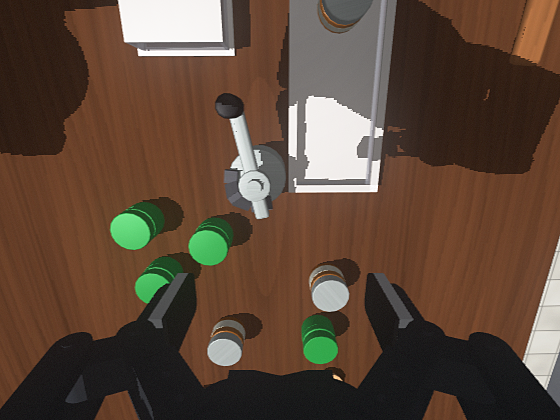

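The first jar stands in the box at (345,10). Next is jar B at (225,350).

Call:
apply_moves(commands="-4 -1.5 2 0 0 0 8.5;-8 -3 4 0 0 0 8.5;-12 -4 6 0 0 0 8.5;-16 -5.5 8 0 0 0 8.5;-20 -7 10 0 0 0 8.5;-24 -8 12 0 0 0 8.5;-26.8 -8.7 14 0 0 0 8.5;-26.8 -8.7 16 0 0 0 8.5;-26.8 -8.7 16 0 0 0 8.5;-26.8 -8.7 16 0 0 0 8.5")

```text
clock: 19.35
ee_pos: [0.428, -0.3712, 0.1192]
orientation: [180.0, -0.1, 88.8]
ft_force: [-0.4, 0.1, 0.1]
gripper_width: 0.993
finger_force: 0.0
```

Run:
```python
from h import *
state(); plan((.428,-.372,.03,88.7)); s,p,d=snap('scene'); P=cloud('scene',d,s); ok=(P[...,0]>.3)&(P[...,1]>-.5)&(P[...,0]<.7)&(P[...,1]<-.22)
comps(P,d*ok,.046,.066,80,p)
```

```text
t 19.4 p [ 0.428  -0.3712  0.1192] o [ 1.7995e+02 -1.4000e-01  8.8760e+01] w 8.48 f [-0.4  0.1  0.1] ff 0.0
-0.10 -0.00 8.92  0.001 -0.002 0.001
0.046 0.066 185 uv [201. 179.] m [ 0.3413 -0.2532  0.0526] rect [ 0.3383 -0.2543] [0.0517 0.054 ] 83.07 rgb [ 92. 183. 103.]
0.046 0.066 209 uv [152. 193.] m [ 0.4322 -0.3675  0.0528] rect [ 0.431  -0.3685] [0.0558 0.0519] 51.29 rgb [158. 160. 155.]
0.046 0.066 267 uv [127. 228.] m [ 0.5803 -0.3679  0.0526] rect [ 0.5788 -0.3701] [0.0551 0.0521] 69.58 rgb [47. 84. 45.]
0.046 0.066 283 uv [159. 238.] m [ 0.5935 -0.2707  0.0529] rect [ 0.592  -0.2715] [0.0541 0.0524] 66.28 rgb [86. 85. 81.]
```

Call:
apply_moves(commands="-0.1 0 4 0 0 0 8.5;-0.1 0 7 0 0 0 8.5;-0.1 0 8.9 0 0 0 8.5;-0.1 0 8.9 0 0 0 8.5;-0.1 0 8.9 0 0 0 6;-0.1 0 8.9 0 0 0 4.5;-0.1 0 8.9 0 0 0 4.5;-0.1 0 8.9 0 0 0 4.5;-0.1 0 7 0 0 0 4.5;-0.1 0 2 0 0 0 4.5;-0.1 0 -4 0 0 0 4.5;-0.1 0 -8 0 0 0 4.5")

```text
clock: 20.6
ee_pos: [0.427, -0.3731, 0.2023]
orientation: [179.9, -0.1, 88.7]
ft_force: [1.1, -1.0, -1.0]
gripper_width: 0.607
finger_force: 63.5
```

Call:
apply_moves(commands="1 0.5 0 0 0 0 4.5;4.5 2 0 0 0 0 4.5;8 3.5 0 0 0 0 4.5;12 5 0 0 0 0 4.5;16 6.5 0 0 0 0 4.5;20 8 0 0 0 0 4.5;24 9.7 0 0 0 0 4.5;28 11.3 0 0 0 0 4.5;32 13 0 0 0 0 4.5;36 14.6 0 0 0 0 4.5;38.6 15.7 1 0 0 0 4.5;38.6 15.7 3 0 0 0 4.5")

```text
clock: 21.8
ee_pos: [0.5956, 0.0127, 0.1719]
orientation: [179.6, -0.1, 88.9]
ft_force: [0.1, -0.7, -1.8]
gripper_width: 0.61
finger_force: 63.8
```

Call:
apply_moves(commands="0 0 3 0 0 0 4.5;0 0 7 0 0 0 4.5;0 0 7 0 0 0 4.5;0 0 7 0 0 0 4.5")

```text
clock: 22.2
ee_pos: [0.5927, 0.0093, 0.1004]
orientation: [180.0, -0.1, 88.7]
ft_force: [0.9, -0.0, -1.8]
gripper_width: 0.61
finger_force: 63.8
```

Run:
```python
from h import *
state(); plan((.5936,.013,.036,88.7))
```

```text
t 22.2 p [0.5927 0.0093 0.1004] o [ 1.7999e+02 -9.0000e-02  8.8680e+01] w 5.21 f [ 0.9 -0.  -1.8] ff 63.8
0.36 0.08 6.44  0.000 -0.002 -0.000
```

Call:
apply_moves(commands="0.3 0 3 0 0 0 4.5;0.3 0 5 0 0 0 4.5;0.3 0 6 0 0 0 4.5;0.3 0 6.5 0 0 0 4.5;0.3 0 6.5 0 0 0 4.5;0.3 0 6.5 0 0 0 6.4;0.3 0 6.5 0 0 0 6.4;0.3 0 6.5 0 0 0 6.4;0.3 0 4 0 0 0 6.4;0.3 0 -1 0 0 0 6.4;0.3 0 -6 0 0 0 8.5;0.3 0 -10 0 0 0 8.5")

```text
clock: 23.4
ee_pos: [0.5937, 0.012, 0.2034]
orientation: [179.8, -0.1, 88.7]
ft_force: [0.4, -0.4, -1.0]
gripper_width: 0.991
finger_force: 0.0
```

Call:
apply_moves(commands="-4 0 -1 0 0 0 8.5;-9 0 -2 0 0 0 8.5;-14 0 -2 0 0 0 8.5;-18 0 -2 0 0 0 8.5;-18 0 -2 0 0 0 8.5;-18 0 -2 0 0 0 8.5;-18 0 -2 0 0 0 8.5")

```text
clock: 24.1
ee_pos: [0.5888, -0.1672, 0.2199]
orientation: [179.9, -0.1, 88.7]
ft_force: [-0.4, 0.0, -0.8]
gripper_width: 0.993
finger_force: 0.0
```

Run:
```python
from h import *
state(); s,p,d=snap('wrist'); P=cloud('wrist',d,s)
comps(P,d,.046,.068,300,p)
plan((.589,-.2743,.12,88.7))
```

```text
t 24.1 p [ 0.5888 -0.1672  0.2199] o [ 1.7992e+02 -1.1000e-01  8.8700e+01] w 8.48 f [-0.4  0.  -0.8] ff 0.0
0.046 0.068 1481 uv [282.  13.] m [ 0.5942 -0.0011  0.0578] rect [ 0.5941 -0.0021] [0.0223 0.0524] 88.33 rgb [92. 94. 93.]
0.046 0.068 2218 uv [196. 128.] m [ 0.5075 -0.0962  0.0555] rect [ 0.5081 -0.0987] [0.0396 0.0755] 11.47 rgb [115. 117. 116.]
0.046 0.068 2087 uv [ 32. 200.] m [ 0.3225 -0.1665  0.0535] rect [ 0.3205 -0.1678] [0.0535 0.053 ] 43.54 rgb [ 86. 188. 107.]
0.046 0.068 1873 uv [129. 221.] m [ 0.4225 -0.1926  0.0536] rect [ 0.4211 -0.1943] [0.0535 0.0528] 59.58 rgb [ 90. 197. 113.]
0.046 0.068 1645 uv [ 68. 272.] m [ 0.3393 -0.255   0.0536] rect [ 0.3373 -0.2568] [0.0532 0.0532] 18.25 rgb [ 68. 170.  89.]
0.046 0.068 1485 uv [282. 281.] m [ 0.5893 -0.272   0.0537] rect [ 0.5893 -0.2742] [0.0534 0.0512] 89.39 rgb [174. 179. 177.]
0.046 0.068 1223 uv [274. 346.] m [ 0.5769 -0.368   0.0536] rect [ 0.5771 -0.3709] [0.0525 0.0528] 19.1 rgb [ 49. 154.  71.]
-10.76 0.23 9.97  0.001 -0.002 0.001
```

Call:
apply_moves(commands="-4 0.1 3 0 0 0 8.5;-8 0.2 6 0 0 0 8.5;-10.7 0.2 9 0 0 0 8.5;-10.7 0.2 13 0 0 0 8.5;-10.7 0.2 16.5 0 0 0 8.5;-10.7 0.2 19 0 0 0 8.5;-10.7 0.2 19 0 0 0 8.5;-10.7 0.2 19 0 0 0 6;-10.7 0.2 19 0 0 0 4.5;-10.7 0.2 19 0 0 0 4.5;-10.7 0.2 19 0 0 0 4.5;-10.7 0.2 17 0 0 0 4.5")

```text
clock: 25.35
ee_pos: [0.5878, -0.2741, 0.0494]
orientation: [-180.0, -0.1, 88.7]
ft_force: [-0.6, 0.5, -0.7]
gripper_width: 0.614
finger_force: 63.0
```

Call:
apply_moves(commands="0 0 -4 0 0 0 4.5;0 0 -9 0 0 0 4.5;2 0 -11 0 0 0 4.5;6 0 -11 0 0 0 4.5;10 0 -11 0 0 0 4.5;14 0 -11 0 0 0 4.5;18 0 -11 0 0 0 4.5;20.7 -0.1 -9 0 0 0 4.5;20.7 -0.1 -5 0 0 0 4.5;20.7 -0.1 -5 0 0 0 4.5;20.7 -0.1 -5 0 0 0 4.5")

```text
clock: 26.45
ee_pos: [0.5922, -0.068, 0.1006]
orientation: [180.0, -0.1, 88.7]
ft_force: [-0.5, 0.3, -1.3]
gripper_width: 0.609
finger_force: 63.4
```

Run:
```python
from h import *
state(); plan((.5918,-.067,.036,88.7))
```

```text
t 26.4 p [ 0.5922 -0.068   0.1006] o [ 1.7996e+02 -9.0000e-02  8.8680e+01] w 5.2 f [-0.5  0.3 -1.3] ff 63.4
0.09 -0.04 6.46  0.001 -0.002 -0.000
```

Call:
apply_moves(commands="0.1 0 3 0 0 0 4.5;0.1 0 5 0 0 0 4.5;0.1 0 6 0 0 0 4.5;0.1 0 6.5 0 0 0 4.5;0.1 0 6.5 0 0 0 4.5;0.1 0 6.5 0 0 0 6.4;0.1 0 6.5 0 0 0 6.4;0.1 0 6.5 0 0 0 6.4;0.1 0 4 0 0 0 6.4;0.1 0 -1 0 0 0 6.4;0.1 0 -6 0 0 0 8.5;0.1 0 -10 0 0 0 8.5")

```text
clock: 27.65
ee_pos: [0.5928, -0.0671, 0.2031]
orientation: [179.8, -0.1, 88.7]
ft_force: [-0.2, 0.6, -0.2]
gripper_width: 0.993
finger_force: 0.0
```

Call:
apply_moves(commands="0 0 -3 0 0 0 8.5;3 -2 -6 0 0 0 8.5;7 -3 -10 0 0 0 8.5;11 -4 -12 0 0 0 8.5;15 -5 -12 0 0 0 8.5;18 -6 -12 0 0 0 8.5;18 -6 -12 0 0 0 8.5;18 -6 -12 0 0 0 8.5;18 -6 -12 0 0 0 8.5")

```text
clock: 28.55
ee_pos: [0.5364, 0.1134, 0.3203]
orientation: [179.9, -0.1, 88.7]
ft_force: [-0.6, -0.4, 0.2]
gripper_width: 0.991
finger_force: 0.0
```

Run:
```python
from h import *
state(); s,p,d=snap('wrist','w5'); P=cloud('wrist',d,s)
comps(P,d,.052,.064,300,p);comps(P,d,.024,.035,300,p);comps(P,d,.108,.15,100,p);comps(P,d,.08,.10,100,p);comps(P,d,.045,.052,100,p)
```

```text
t 28.6 p [0.5364 0.1134 0.3203] o [ 1.7991e+02 -7.0000e-02  8.8660e+01] w 8.46 f [-0.6 -0.4  0.2] ff 0.0
0.052 0.064 1146 uv [323. 189.] m [0.5959 0.095  0.0587] rect [0.5961 0.0941] [0.0528 0.0527] 45.38 rgb [78. 80. 79.]
0.052 0.064 979 uv [321. 241.] m [0.5945 0.0157 0.0587] rect [0.5947 0.0142] [0.0528 0.0526] 72.13 rgb [164. 169. 167.]
0.052 0.064 843 uv [319. 289.] m [ 0.5937 -0.065   0.0588] rect [ 0.5937 -0.0667] [0.0532 0.0527] 47.98 rgb [159. 164. 163.]
0.052 0.064 574 uv [265. 302.] m [ 0.5079 -0.0904  0.0553] rect [ 0.5095 -0.0911] [0.0327 0.0686] 25.79 rgb [90. 92. 90.]
0.052 0.064 613 uv [217. 354.] m [ 0.4213 -0.1929  0.0544] rect [ 0.4209 -0.1937] [0.0526 0.0529] 50.43 rgb [ 45. 146.  67.]
0.024 0.035 1876 uv [530.  17.] m [0.855  0.304  0.0272] rect [0.8556 0.3013] [0.0421 0.0739] 88.37 rgb [197. 150. 106.]
0.024 0.035 3244 uv [320. 221.] m [0.5971 0.0302 0.0297] rect [0.5945 0.0131] [0.2807 0.1204] 88.81 rgb [153. 149. 147.]
0.108 0.15 427 uv [235. 287.] m [ 0.4769 -0.0114  0.1333] rect [ 0.4759 -0.0152] [0.0206 0.0209] 27.57 rgb [38. 34. 33.]
0.08 0.1 707 uv [175. 122.] m [0.4108 0.1886 0.0852] rect [0.4097 0.1876] [0.0594 0.0168] 88.78 rgb [116. 112. 110.]
0.08 0.1 466 uv [251. 307.] m [ 0.4898 -0.0679  0.097 ] rect [ 0.4939 -0.0636] [0.0798 0.0352] 86.85 rgb [128. 132. 130.]
0.08 0.1 131 uv [259. 339.] m [ 0.4993 -0.1256  0.0977] rect [ 0.498  -0.1227] [0.032  0.0182] 87.56 rgb [144. 148. 145.]
0.045 0.052 16719 uv [182. 106.] m [0.4107 0.2031 0.0498] rect [0.4095 0.1872] [0.2686 0.1088] 88.94 rgb [207. 204. 202.]
```

View pics/w5.png

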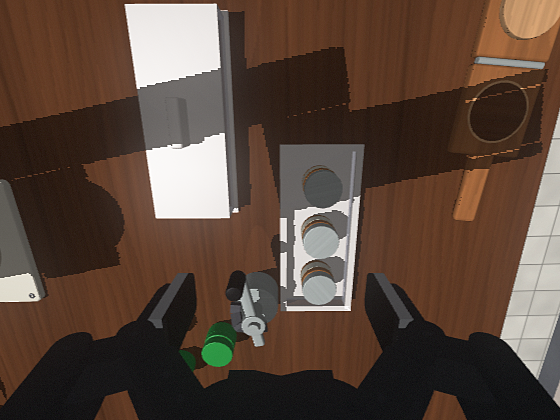

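All three jars stand in the box at (322,187), (320,240) and (318,288), and the lid rests at (180,110). Next I hover over the lid and regrasp it.

Run:
```python
from h import *
plan((.4097,.1875,.2,88.8),(.4097,.1875,.056,88.8))
```

```text
7.11 -12.87 12.01  0.002 -0.001 -0.003
7.10 -12.89 26.41  0.002 -0.001 -0.003
```

Call:
apply_moves(commands="2 -4 3 0 0 0 8.5;4 -8 6 0 0 0 8.5;6 -11 9 0 0 0 8.5;7.1 -12.9 12 0 0 0 8.5;7.1 -12.9 12 0 0 0 8.5;7.1 -12.9 12 0 0 0 8.5;7.1 -12.9 12 0 0 0 8.5")

```text
clock: 29.3
ee_pos: [0.4111, 0.1881, 0.2013]
orientation: [179.8, -0.1, 88.6]
ft_force: [-0.2, 1.3, 0.2]
gripper_width: 0.995
finger_force: 0.0
```

Run:
```python
from h import *
state(); s,p,d=snap('wrist'); P=cloud('wrist',d,s)
comps(P,d,.08,.092,100,p);comps(P,d,.045,.055,1000,p)
plan((.4097,.1875,.056,88.8))
```

```text
t 29.3 p [0.4111 0.1881 0.2013] o [ 1.7977e+02 -1.4000e-01  8.8610e+01] w 8.5 f [-0.2  1.3  0.2] ff 0.0
0.08 0.092 1062 uv [278. 208.] m [0.4096 0.1898 0.0855] rect [0.4093 0.1885] [0.0595 0.0152] 89.04 rgb [142. 138. 136.]
0.045 0.055 26505 uv [278. 174.] m [0.41   0.2078 0.0499] rect [0.4096 0.1874] [0.2688 0.1084] 88.91 rgb [195. 191. 189.]
-0.10 -0.21 14.54  0.004 -0.003 -0.004
```

Call:
apply_moves(commands="0 -0.1 4 0 0 0 8.5;0 -0.1 8 0 0 0 8.5;0 -0.1 11.5 0 0 0 8.5;0 -0.1 14 0 0 0 8.5;0 -0.1 14.6 0 0 0 8.5;0 -0.1 14.6 0 0 0 8.5;0 -0.1 14.6 0 0 0 3;0 -0.1 14.6 0 0 0 1;0 -0.1 14.6 0 0 0 0.5;0 -0.1 14.6 0 0 0 0.5;0 -0.1 14.6 0 0 0 0.5;0 -0.1 14.6 0 0 0 0.5")

```text
clock: 30.55
ee_pos: [0.409, 0.1888, 0.0548]
orientation: [179.8, -0.1, 88.7]
ft_force: [0.9, -0.7, 6.7]
gripper_width: 0.175
finger_force: 62.1
```

Call:
apply_moves(commands="0 0 -1 0 0 0 0.5;0 0 -3 0 0 0 0.5;0 0 -5 0 0 0 0.5;0 0 -7 0 0 0 0.5;0 0 -9 0 0 0 0.5;0 0 -11 0 0 0 0.5;0 0 -13 0 0 0 0.5;0 0 -15 0 0 0 0.5;0 0 -17 0 0 0 0.5;0 0 -18.5 0 0 0 0.5;0 0 -19 0 0 0 0.5;0 0 -19 0 0 0 0.5")

```text
clock: 31.75
ee_pos: [0.4078, 0.1882, 0.2446]
orientation: [179.9, -0.1, 88.7]
ft_force: [-0.1, -0.4, -2.7]
gripper_width: 0.18
finger_force: 60.7
```

Call:
apply_moves(commands="-1 1 0 0 0 0 0.5;-2.5 2.7 0 0 0 0 0.5;-4.2 4.7 0 0 0 0 0.5;-6 6.7 0 0 0 0 0.5;-8 8.7 0 0 0 0 0.5;-9.8 10.7 0 0 0 0 0.5;-11.5 12.7 0 0 0 0 0.5;-13.3 14.7 0 0 0 0 0.5;-15 16.5 0 0 0 0 0.5;-16.3 18 0 0 0 0 0.5;-17.1 18.9 0 0 0 0 0.5;-17.1 18.9 0 0 0 0 0.5")

```text
clock: 32.95
ee_pos: [0.5935, 0.0116, 0.2431]
orientation: [180.0, -0.1, 88.6]
ft_force: [-1.5, 0.7, -3.5]
gripper_width: 0.18
finger_force: 60.6
```

Call:
apply_moves(commands="0 0 1.5 0 0 0 0.5;0 0 3 0 0 0 0.5;0 0 5 0 0 0 0.5;0 0 7 0 0 0 0.5;0 0 8 0 0 0 0.5;0 0 8 0 0 0 0.5;0 0 8 0 0 0 0.5;0 0 8 0 0 0 0.5")

```text
clock: 33.75
ee_pos: [0.5938, 0.0132, 0.1652]
orientation: [179.8, -0.1, 88.7]
ft_force: [-0.2, -0.5, -3.4]
gripper_width: 0.178
finger_force: 60.6
```

Run:
```python
from h import *
s=state(); s,p,d=snap('wrist','w6'); P=cloud('wrist',d,s)
comps(P,d,.12,.19,800,p);comps(P,d,.024,.035,300,p)
for c in ['scene','side']:
    s,p,d=snap(c,c+'6'); P=cloud(c,d,s); ok=(P[...,0]>.5)&(P[...,0]<.7)&(abs(P[...,1])<.25)
    comps(P,d*ok,.12,.19,300,p); comps(P,d*ok,.024,.035,200,p)
plan((.5942,.013,.086,88.8))
```

```text
t 33.8 p [0.5938 0.0132 0.1652] o [ 1.7981e+02 -9.0000e-02  8.8700e+01] w 1.52 f [-0.2 -0.5 -3.4] ff 60.6
0.12 0.19 64417 uv [280. 138.] m [0.5954 0.082  0.1606] rect [0.595  0.0632] [0.1579 0.109 ] 88.81 rgb [159. 155. 153.]
0.12 0.19 1470 uv [107. 291.] m [ 0.4788 -0.0125  0.1369] rect [ 0.4761 -0.0153] [0.0216 0.0211] 79.32 rgb [57. 51. 50.]
0.024 0.035 484 uv [ 59. 346.] m [ 0.3349 -0.1533  0.0297] rect [ 0.3313 -0.1574] [0.0262 0.0531] 42.8 rgb [42. 92. 46.]
0.12 0.19 5107 uv [266. 235.] m [0.6139 0.0206 0.1547] rect [0.5955 0.0138] [0.2693 0.114 ] 88.6 rgb [168. 166. 164.]
0.024 0.035 783 uv [268. 278.] m [0.6365 0.0277 0.0289] rect [0.5972 0.0153] [0.2814 0.1216] 89.57 rgb [139. 136. 131.]
0.12 0.19 2552 uv [222. 212.] m [0.5877 0.0683 0.156 ] rect [0.5936 0.0115] [0.2762 0.1093] 88.84 rgb [142. 141. 143.]
0.024 0.035 495 uv [229. 245.] m [0.574  0.0732 0.0296] rect [0.5935 0.0126] [0.2839 0.1213] 88.58 rgb [180. 178. 178.]
-0.02 0.03 7.92  0.003 -0.002 -0.002
```

Call:
apply_moves(commands="0.1 0 2 0 0 0 0.5;0.1 0 4 0 0 0 0.5;0.1 0 5.5 0 0 0 0.5;0.1 0 6.5 0 0 0 0.5;0.1 0 7.2 0 0 0 0.5;0.1 0 7.7 0 0 0 0.5;0.1 0 8 0 0 0 0.5;0.1 0 8 0 0 0 0.5;0.1 0 8 0 0 0 0.5")

```text
clock: 34.8
ee_pos: [0.5936, 0.0142, 0.0849]
orientation: [179.9, -0.1, 88.7]
ft_force: [-1.5, 0.1, -0.5]
gripper_width: 0.174
finger_force: 61.1
```

Run:
```python
from h import *
s=state()
for c in ['scene','side']:
    s,p,d=snap(c,c+'7'); P=cloud(c,d,s); ok=(P[...,0]>.5)&(P[...,0]<.7)&(abs(P[...,1])<.25)
    comps(P,d*ok,.074,.086,300,p)
```

```text
t 34.8 p [0.5936 0.0142 0.0849] o [ 1.7987e+02 -9.0000e-02  8.8680e+01] w 1.49 f [-1.5  0.1 -0.5] ff 61.1
0.074 0.086 3488 uv [268. 254.] m [0.6021 0.0204 0.079 ] rect [0.5952 0.015 ] [0.2686 0.1125] 88.68 rgb [230. 229. 227.]
0.074 0.086 1811 uv [224. 229.] m [0.5897 0.0612 0.0797] rect [0.5932 0.0123] [0.2739 0.1094] 88.55 rgb [213. 212. 212.]
```

Call:
apply_moves(commands="0 0 0 0 0 0 1.5;0 0 0 0 0 0 3;0 0 0 0 0 0 6;0 0 0 0 0 0 8.5;0 0 0 0 0 0 8.5;0 0 -3 0 0 0 8.5;0 0 -7 0 0 0 8.5;0 0 -12 0 0 0 8.5;0 0 -17 0 0 0 8.5;0 0 -21 0 0 0 8.5;0 0 -21 0 0 0 8.5;0 0 -21 0 0 0 8.5")

```text
clock: 36.1
ee_pos: [0.5933, 0.0139, 0.2953]
orientation: [179.8, -0.1, 88.7]
ft_force: [0.2, -0.1, -0.5]
gripper_width: 0.999
finger_force: 0.0
```

Run:
```python
from h import *
s=state(); s,p,d=snap('wrist','w7'); P=cloud('wrist',d,s)
comps(P,d,.074,.085,800,p);comps(P,d,.11,.15,100,p)
t=math.radians(-1.3)+1.77
k=(.476,-.0155)
plan((*k,.22,88.7+10),(*k,.122,88.7+10))
```

```text
t 36.1 p [0.5933 0.0139 0.2953] o [ 1.7977e+02 -9.0000e-02  8.8680e+01] w 8.53 f [ 0.2 -0.1 -0.5] ff 0.0
0.074 0.085 18551 uv [280. 167.] m [0.5942 0.0304 0.0799] rect [0.5939 0.013 ] [0.269  0.1083] 88.86 rgb [176. 173. 171.]
0.11 0.15 753 uv [280. 191.] m [0.594  0.0153 0.1154] rect [0.5937 0.0137] [0.0596 0.0157] 89.19 rgb [185. 181. 179.]
0.11 0.15 542 uv [174. 223.] m [ 0.4785 -0.0131  0.1352] rect [ 0.476  -0.0153] [0.0207 0.0213] 84.05 rgb [57. 51. 50.]
-3.21 -11.58 7.36  0.001 -0.001 -0.175
-3.23 -11.59 17.16  0.001 -0.001 -0.175
```

View pics/w7.png

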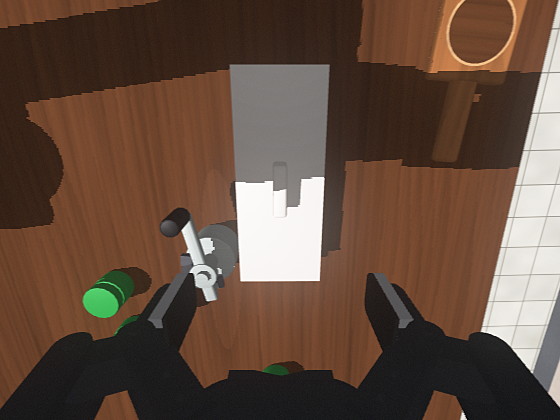

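The lid sits flush at (280,172), centred as at the start, and the open lever's knob is at (175,222). Next I straddle the knob.

Call:
apply_moves(commands="-1 -4 0 0 0 -0.05 6;-2 -8 0 0 0 -0.1 4.4;-3.2 -11.6 2 0 0 -0.2 4.4;-3.2 -11.6 6 0 0 -0.21 4.4;-3.2 -11.6 10 0 0 -0.21 4.4;-3.2 -11.6 10 0 0 -0.21 4.4;-3.2 -11.6 10 0 0 -0.21 4.4;-3.2 -11.6 13 0 0 -0.21 4.4;-3.2 -11.6 16 0 0 -0.21 4.4;-3.2 -11.6 17.6 0 0 -0.21 4.4;-3.2 -11.6 17.6 0 0 -0.21 3;-3.2 -11.6 17.6 0 0 -0.21 3")

```text
clock: 37.35
ee_pos: [0.4778, -0.0152, 0.1194]
orientation: [179.8, -0.0, 100.7]
ft_force: [0.1, 0.1, 0.5]
gripper_width: 0.35
finger_force: 0.0
```

Run:
```python
from h import *
state()
px,py=.492,-.0993
def arc(a,z): 
    t=math.radians(-1.3)+a; return (px+.085*math.cos(t),py+.085*math.sin(t),z,math.degrees(t))
plan(*[arc(a,.118) for a in np.arange(1.7,.5,-.1)])
```

```text
t 37.4 p [ 0.4778 -0.0152  0.1194] o [ 1.7979e+02 -4.0000e-02  1.0072e+02] w 2.99 f [0.1 0.1 0.5] ff 0.0
-0.05 0.51 0.14  0.004 -0.001 0.081
-0.16 1.35 0.14  0.004 -0.001 0.181
-0.36 2.18 0.14  0.003 -0.001 0.281
-0.63 2.98 0.15  0.003 -0.001 0.381
-0.99 3.76 0.15  0.003 -0.002 0.481
-1.42 4.49 0.15  0.003 -0.002 0.581
-1.92 5.18 0.15  0.003 -0.002 0.681
-2.49 5.81 0.15  0.003 -0.002 0.781
-3.11 6.38 0.16  0.003 -0.002 0.881
-3.79 6.89 0.16  0.003 -0.002 0.981
-4.52 7.33 0.16  0.003 -0.003 1.081
-5.29 7.69 0.16  0.003 -0.003 1.181
```

Call:
apply_moves(commands="0 0.5 0 0 0 0.08 3;-0.15 1.35 0 0 0 0.18 3;-0.35 2.2 0 0 0 0.28 3;-0.65 3 0 0 0 0.38 3;-1 3.75 0 0 0 0.48 3;-1.4 4.5 0 0 0 0.58 3;-1.9 5.2 0 0 0 0.68 3;-2.5 5.8 0 0 0 0.78 3;-3.1 6.4 0 0 0 0.88 3;-3.8 6.9 0 0 0 0.98 3;-4.5 7.35 0 0 0 1.08 3;-4.5 7.35 0 0 0 1.08 3")

```text
clock: 38.55
ee_pos: [0.5568, -0.0435, 0.1201]
orientation: [-179.8, -0.2, 38.6]
ft_force: [-3.1, 9.1, 5.8]
gripper_width: 0.352
finger_force: 4.9
```

Run:
```python
from h import *
state()
px,py=.492,-.0993
def arc(a,z): 
    t=math.radians(-1.3)+a; return (px+.085*math.cos(t),py+.085*math.sin(t),z,math.degrees(t))
plan(*[arc(a,z) for a,z in zip(np.arange(.6,-.11,-.1),[.118,.118,.116,.115,.115,.115,.115,.115])])
```

```text
t 38.5 p [ 0.5568 -0.0435  0.1201] o [-179.77   -0.2    38.6 ] w 3.01 f [-3.1  9.1  5.8] ff 4.9
-0.08 1.14 0.21  -0.004 -0.003 0.096
-0.21 1.98 0.21  -0.004 -0.003 0.196
-0.41 2.80 0.40  -0.004 -0.003 0.296
-0.70 3.60 0.50  -0.005 -0.003 0.396
-1.07 4.37 0.49  -0.005 -0.002 0.496
-1.51 5.09 0.49  -0.005 -0.002 0.596
-2.02 5.77 0.48  -0.005 -0.002 0.696
-2.60 6.40 0.48  -0.005 -0.002 0.796
```

Call:
apply_moves(commands="-0.05 0.9 0 0 0 0.1 3;-0.2 1.9 0 0 0 0.2 3;-0.4 2.8 0.1 0 0 0.3 3;-0.7 3.6 0.3 0 0 0.4 3;-1.05 4.35 0.4 0 0 0.5 3;-1.5 5.1 0.4 0 0 0.6 3;-2 5.75 0.4 0 0 0.7 3;-2 5.75 0.4 0 0 0.7 3;-2 5.75 0.4 0 0 0.7 3")

```text
clock: 39.45
ee_pos: [0.5786, -0.1032, 0.1156]
orientation: [-179.9, -0.2, -1.1]
ft_force: [0.3, 0.1, -0.4]
gripper_width: 0.353
finger_force: 0.0
```

Run:
```python
from h import *
state()
for c in ['scene','side','wrist']:
    s,p,d=snap(c,c+'8'); P=cloud(c,d,s); ok=(P[...,0]>.44)&(P[...,0]<.66)&(abs(P[...,1]+.1)<.1)
    comps(P,d*ok,.087,.15,60,p)
```

```text
t 39.5 p [ 0.5786 -0.1032  0.1156] o [-179.93   -0.23   -1.14] w 3.02 f [ 0.3  0.1 -0.4] ff 0.0
0.087 0.15 286 uv [220. 226.] m [ 0.5846 -0.0995  0.1283] rect [ 0.5695 -0.0903] [0.049  0.0726] 55.54 rgb [74. 70. 67.]
0.087 0.15 70 uv [256. 243.] m [ 0.5996 -0.0069  0.1062] rect [ 0.5958 -0.0069] [0.0147 0.018 ] 84.6 rgb [155. 152. 147.]
0.087 0.15 331 uv [254. 186.] m [ 0.5262 -0.0956  0.1027] rect [ 0.5218 -0.1038] [0.1351 0.0535] 5.18 rgb [137. 141. 141.]
0.087 0.15 1981 uv [112. 243.] m [ 0.5957 -0.0109  0.1074] rect [ 0.5936 -0.0085] [0.0177 0.0158] 86.75 rgb [105. 102. 100.]
0.087 0.15 4634 uv [278. 311.] m [ 0.5518 -0.101   0.1151] rect [ 0.5387 -0.1042] [0.035  0.0986] 84.34 rgb [106. 106. 105.]
0.087 0.15 1179 uv [239. 286.] m [ 0.585  -0.0833  0.1357] rect [ 0.5784 -0.0809] [0.014  0.0239] 89.06 rgb [79. 76. 75.]
0.087 0.15 1179 uv [322. 285.] m [ 0.5844 -0.1224  0.1357] rect [ 0.5778 -0.1246] [0.014  0.0235] 88.93 rgb [59. 56. 56.]
```

View pics/wrist8.png

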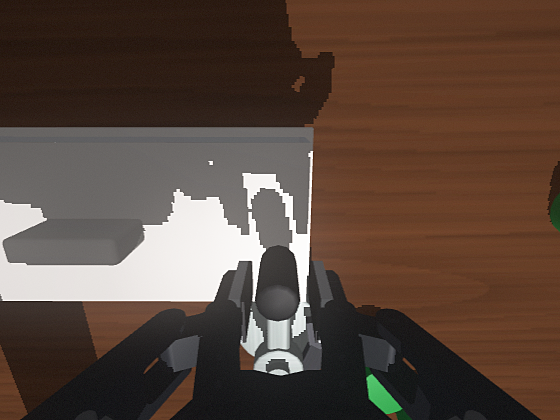

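The knob sits between the fingers at (278,280) with no force on it, so the lever is across the lid. I'll open, retreat and check.

Call:
apply_moves(commands="0 0 0 0 0 0 4.4;0 0 0 0 0 0 4.4;0 0 -3 0 0 0 4.4;0 0 -7 0 0 0 4.4;0 0 -12 0 0 0 6;-1 -2 -17 0 0 0 8;-2 -6 -18.5 0 0 0 8;-2 -6 -18.5 0 0 0 8;-2 -6 -18.5 0 0 0 8")

```text
clock: 40.5
ee_pos: [0.5586, -0.0422, 0.2998]
orientation: [-179.9, -0.2, -1.1]
ft_force: [0.6, -0.2, -0.1]
gripper_width: 0.939
finger_force: 0.0
```

Run:
```python
from h import *
state(); s,p,d=snap('wrist','w9'); P=cloud('wrist',d,s)
comps(P,d,.074,.085,800,p);comps(P,d,.088,.105,100,p);comps(P,d,.108,.122,100,p);comps(P,d,.13,.16,100,p)
```

```text
t 40.5 p [ 0.5586 -0.0422  0.2998] o [-1.7993e+02 -1.7000e-01 -1.1500e+00] w 8.02 f [ 0.6 -0.2 -0.1] ff 0.0
0.074 0.085 18493 uv [230. 152.] m [0.5979 0.0177 0.0797] rect [0.5935 0.013 ] [0.2687 0.1075] 88.91 rgb [191. 188. 187.]
0.088 0.105 114 uv [236. 152.] m [0.6004 0.008  0.0969] rect [0.6006 0.0098] [0.0582 0.0118] 76.12 rgb [149. 145. 142.]
0.088 0.105 1320 uv [327. 226.] m [ 0.5067 -0.0995  0.0951] rect [ 0.509  -0.1026] [0.0352 0.1132] 81.13 rgb [233. 235. 234.]
0.108 0.122 810 uv [230. 160.] m [0.5943 0.0123 0.1151] rect [0.594  0.0129] [0.0601 0.015 ] 88.81 rgb [169. 164. 162.]
0.13 0.16 359 uv [337. 178.] m [ 0.5775 -0.1009  0.1381] rect [ 0.5768 -0.1016] [0.0209 0.0209] 43.13 rgb [121. 116. 115.]
```

View pics/w9.png

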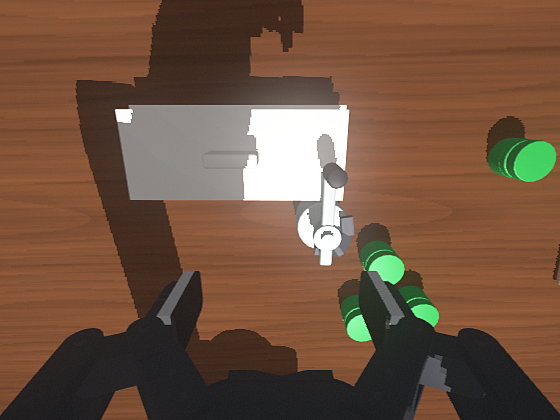

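The view matches the first one: knob at (335,176), 0.138 m high, so it is in the notch, and the lid is where it started. No white jars remain outside, so I'm handing in.

```bash
python3 -c "
from rig import ticket
print(ticket.finish_job())"
```

```text
the job is handed in; nothing more can be done
None
```

I handed the job in at about 40 s. All three jars stand in the box, the lid is back within about 1 mm of where it started, the lever is in its notch, and the pot and spoon were not touched; no verdict came back.

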